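# Turn the stock tags after refilling

## Task

The bins of the stock rack have just been refilled, but the hinged tags in front of them are out of date. With a light push of a fingertip, swing over the tags that are wrong, so that every bin that is full has its tag fully over to the right, solid disc facing you, and a bin that is not full has its tag fully over to the left, open ring facing you. Each tag belongs to the bin straight behind it; do not squeeze the tags, and leave the bins and everything else where they are.

Things in the scene. Friction and masses are not known exactly. Their poses are not given: they have to be found in the camera images.
- rack: Grey sheet-metal rack, fixed, 386 mm wide, 126 deep. Origin: on the bench, mid width, under the tag pins; x to the back (away from robot), y to the left. A 60 mm high front board leans back 0.26 rad. Behind it four bays at y = -142, -47, 47, 142 mm hold a bin each; a tag on a pin stands before the middle of each bay. Above board and bins (from z = 70 mm) there is finger room behind the tags.
- tag_a (a joint): Aluminium tag on an upright pin, 38 mm pin to free edge, 2.5 thick, 60 tall, its top 40 mm clear above the board. 0 = fully left, showing the robot an open ring; 2.86 = fully right, showing a solid disc (marks 23 mm). It swings via the robot's side of the pin (0.14 rad off the board at either stop); pin leans back, so past the middle (1.43) its weight carries it home. A push under 1 N turns it.
- pivot_a (a point): Top of the pin of tag a, on the swing axis, 108 mm above the bench, 6 mm above the tag's top edge. The axis runs from here down and forward: 27 mm towards the rack's -x per 100 mm down. Pin cap and tag sleeve are 8 mm across.
- tag_b (a joint): Aluminium tag on an upright pin, 38 mm pin to free edge, 2.5 thick, 60 tall, its top 40 mm clear above the board. 0 = fully left, showing the robot an open ring; 2.86 = fully right, showing a solid disc (marks 23 mm). It swings via the robot's side of the pin (0.14 rad off the board at either stop); pin leans back, so past the middle (1.43) its weight carries it home. A push under 1 N turns it.
- pivot_b (a point): Top of the pin of tag b, on the swing axis, 108 mm above the bench, 6 mm above the tag's top edge. The axis runs from here down and forward: 27 mm towards the rack's -x per 100 mm down. Pin cap and tag sleeve are 8 mm across.
- tag_c (a joint): Aluminium tag on an upright pin, 38 mm pin to free edge, 2.5 thick, 60 tall, its top 40 mm clear above the board. 0 = fully left, showing the robot an open ring; 2.86 = fully right, showing a solid disc (marks 23 mm). It swings via the robot's side of the pin (0.14 rad off the board at either stop); pin leans back, so past the middle (1.43) its weight carries it home. A push under 1 N turns it.
- pivot_c (a point): Top of the pin of tag c, on the swing axis, 108 mm above the bench, 6 mm above the tag's top edge. The axis runs from here down and forward: 27 mm towards the rack's -x per 100 mm down. Pin cap and tag sleeve are 8 mm across.
- tag_d (a joint): Aluminium tag on an upright pin, 38 mm pin to free edge, 2.5 thick, 60 tall, its top 40 mm clear above the board. 0 = fully left, showing the robot an open ring; 2.86 = fully right, showing a solid disc (marks 23 mm). It swings via the robot's side of the pin (0.14 rad off the board at either stop); pin leans back, so past the middle (1.43) its weight carries it home. A push under 1 N turns it.
- pivot_d (a point): Top of the pin of tag d, on the swing axis, 108 mm above the bench, 6 mm above the tag's top edge. The axis runs from here down and forward: 27 mm towards the rack's -x per 100 mm down. Pin cap and tag sleeve are 8 mm across.
- bin_coasters: Open grey plastic bin, 77 x 80 x 48 mm, loose in a bay of the rack (which one varies), full to the rim with pale square coaster blanks. Origin at the middle of its underside, 4 mm above the bench, about 80 mm behind the rack's origin. Rim 51 mm above the bench.
- bin_fuses: Open grey plastic bin, 77 x 80 x 48 mm, loose in a bay of the rack (which one varies), heaped full with flat grey plastic boxes of fuses (45 x 28 x 14 mm). Origin at the middle of its underside, 4 mm above the bench, about 80 mm behind the rack's origin. Rim 51 mm above the bench, contents up to 65 mm.
- bin_nuts: Open grey plastic bin, 77 x 80 x 48 mm, loose in a bay of the rack (which one varies), heaped full with bright wing nuts (35 mm). Origin at the middle of its underside, 4 mm above the bench, about 80 mm behind the rack's origin. Rim 51 mm above the bench, contents up to 65 mm.
- bin_feet: Open grey plastic bin, 77 x 80 x 48 mm, loose in a bay of the rack (which one varies), almost used up: only three black rubber feet (32 mm across, 16 high) lie on its floor. Origin at the middle of its underside, 4 mm above the bench, about 80 mm behind the rack's origin. Rim 51 mm above the bench.
- pin_tin: Round flat tin, 67 mm across, 29 mm high, loose beside the left end of the rack. Origin at the middle of its underside. Not part of the job.
- foam_block: Black foam block, 50 x 66 x 24 mm, loose beside the left end of the rack. Origin at the middle of its underside. Not part of the job.
- hex_key_5: Bent hexagon key, 30 x 79 x 10 mm, loose beside the right end of the rack. Origin at the middle of its underside. Not part of the job.
- wing_nut_1: Single wing nut, 17 x 35 x 18 mm, loose on the bench beside the right end of the rack. Origin at the middle of its underside. Not part of the job.
- holder_a: Black plastic clip fixed on the rack's board, carrying the pin and tag a; 16 mm wide, two stop arms to 16 mm either side of the pin below the board's top. Origin on the bench, where the pin's axis would meet it; axes as the rack's. Clip and tag bear a fingertip's push but not a hard squeeze or shove (20 N).
- holder_b: Black plastic clip fixed on the rack's board, carrying the pin and tag b; 16 mm wide, two stop arms to 16 mm either side of the pin below the board's top. Origin on the bench, where the pin's axis would meet it; axes as the rack's. Clip and tag bear a fingertip's push but not a hard squeeze or shove (20 N).
- holder_c: Black plastic clip fixed on the rack's board, carrying the pin and tag c; 16 mm wide, two stop arms to 16 mm either side of the pin below the board's top. Origin on the bench, where the pin's axis would meet it; axes as the rack's. Clip and tag bear a fingertip's push but not a hard squeeze or shove (20 N).
- holder_d: Black plastic clip fixed on the rack's board, carrying the pin and tag d; 16 mm wide, two stop arms to 16 mm either side of the pin below the board's top. Origin on the bench, where the pin's axis would meet it; axes as the rack's. Clip and tag bear a fingertip's push but not a hard squeeze or shove (20 N).

How it is judged:
At the end, for the whole second after the job is handed in: The tag in front of each of the three full bins is over to the right (joint above 2.55 of 2.86 rad), the tag in front of the nearly empty bin is over to the left (below 0.31 rad), all tags at rest (under 0.3 rad/s), every bin within 15 mm and every bystander within 20 mm of where it stood ((horizontal distance between pivot_a and bin_coasters above 0.075 m or value of joint tag_a above 2.55 rad) and (horizontal distance between pivot_a and bin_fuses above 0.075 m or value of joint tag_a above 2.55 rad) and (horizontal distance between pivot_a and bin_nuts above 0.075 m or value of joint tag_a above 2.55 rad) and (horizontal distance between pivot_a and bin_feet above 0.075 m or value of joint tag_a below 0.31 rad) and velocity of joint tag_a between -0.3 and 0.3 rad/s and (horizontal distance between pivot_b and bin_coasters above 0.075 m or value of joint tag_b above 2.55 rad) and (horizontal distance between pivot_b and bin_fuses above 0.075 m or value of joint tag_b above 2.55 rad) and (horizontal distance between pivot_b and bin_nuts above 0.075 m or value of joint tag_b above 2.55 rad) and (horizontal distance between pivot_b and bin_feet above 0.075 m or value of joint tag_b below 0.31 rad) and velocity of joint tag_b between -0.3 and 0.3 rad/s and (horizontal distance between pivot_c and bin_coasters above 0.075 m or value of joint tag_c above 2.55 rad) and (horizontal distance between pivot_c and bin_fuses above 0.075 m or value of joint tag_c above 2.55 rad) and (horizontal distance between pivot_c and bin_nuts above 0.075 m or value of joint tag_c above 2.55 rad) and (horizontal distance between pivot_c and bin_feet above 0.075 m or value of joint tag_c below 0.31 rad) and velocity of joint tag_c between -0.3 and 0.3 rad/s and (horizontal distance between pivot_d and bin_coasters above 0.075 m or value of joint tag_d above 2.55 rad) and (horizontal distance between pivot_d and bin_fuses above 0.075 m or value of joint tag_d above 2.55 rad) and (horizontal distance between pivot_d and bin_nuts above 0.075 m or value of joint tag_d above 2.55 rad) and (horizontal distance between pivot_d and bin_feet above 0.075 m or value of joint tag_d below 0.31 rad) and velocity of joint tag_d between -0.3 and 0.3 rad/s and distance of each of bin_coasters, bin_fuses, bin_nuts, bin_feet from where it was at the start of the episode below 0.015 m and distance of each of pin_tin, foam_block, hex_key_5, wing_nut_1 from where it was at the start of the episode below 0.02 m); the robot touches nothing.
It fails at once if a bin is shoved more than 15 mm, tipped or lifted (distance of any of bin_coasters, bin_fuses, bin_nuts, bin_feet from where it was at the start of the episode above 0.015 m or height (world z) of any of bin_coasters, bin_fuses, bin_nuts, bin_feet above 0.014 m or angle between any of bin_coasters, bin_fuses, bin_nuts, bin_feet's own z axis and vertical above 0.15 rad).
It fails at once if something lying beside the rack is shoved more than 20 mm, lifted or carried off (distance of any of pin_tin, foam_block, hex_key_5, wing_nut_1 from where it was at the start of the episode above 0.02 m).
It fails at once if a tag or its holder is squeezed or shoved with more than 20 N (contact force between the fingers and holder_a above 20 N or contact force between the fingers and holder_b above 20 N or contact force between the fingers and holder_c above 20 N or contact force between the fingers and holder_d above 20 N).
It also fails if it takes over 67 s, if anything falls off the work surface, if the arm or the gripper's body presses on something with over 40 N, if the wrist force passes 120 N, or if a joint passes its speed limit or range.

## Robot

A 7-joint arm with a two-finger parallel gripper is mounted at the origin on a cart in front of the work surface, level with it; the furniture and walls round the work are solid. World frame = base frame: x ahead of the robot, y to its left, z up, the work surface at z = 0. Lengths are in m, angles in rad, forces in N, time in s.
With the tool pointing down it reaches from about 0.425 to 0.925 m from the base axis. Payload 6.8 kg.
Tool frame: the origin (TCP) lies at the very end of the fingers, on their centre line; the grasp point (between the pads) lies 19 mm behind it; z points along the fingers, y is the line along which they close (so a half turn about z gives the same grasp; the last joint's range is limited). The gripper opens to 85 mm and grips with 20 to 120 N. Pads are 22 mm wide; open, the fingers measure 114 mm over their backs; the gripper's body (76 mm by 85 mm) begins 54 mm behind the grasp point. The pads swing forward as they close: fully open they stand 13 mm farther back than shut.
Start: joints at [-1.334, 0.477, 0.022, 1.555, -0.011, 1.109, -0.083], TCP at [0.228, 0.635, 0.231] pointing down, gripper open.
Joint ranges: [-2.96, 2.96], [-0.34, 2.1], [-1.41, 1.46], [0.24, 2.44], [-1.37, 4.51], [0.17, 1.92], [-2.96, 2.96]. Speed limits (rad/s): [2.39, 2.39, 3.14, 3.14, 3.14, 3.14, 3.14].

## Interface

Orientations are given as a unit quaternion [w, x, y, z].
In Python, from station import bot gives the robot as it stands.
- The arm moves only by the tool apply_moves, never from a script. Its argument "deltas" is a list of rows, each a list of 3 entries, a list of its own where there are three numbers: the closure, from 0 (fully open) to 1 (shut), then the shift along the tool's x, y, z in units of 0.2 m (1.0 is 0.2 m), then the turn about the tool's z in units of 2 pi rad (1.0 is 2 pi rad). A call has 1 to 12 rows; each row is the pose to reach, as a shift and turn from the pose commanded when the call began, along the tool's axes at that moment, turning the shorter way round; what a row does not reach only later rows make up. A row lasts 1/10 s, in which the tool goes at most 50 mm and 8.59 degrees, less where a joint would pass 70% of its speed; a pose out of reach is approached as far as the arm can. A call with a number of a shift or a turn outside -1 to 1 is refused whole. A call with a gripper value outside its range is refused whole. The fingers move at their own pace and stop on an object; "squeeze" is the grip in N (left out, the last holds). Time passes only in rows, so rows that repeat a pose let the fingers close. It gives the time, the measured TCP pose, the force, the opening and the grip force at its end, in the units of the state.
- bot.get_obs(): the state, without advancing time (a new reading comes with each control period).
- bot.read_camera(name): name is "scene" or "top" or "wrist"; returns a dict with "color" (400x640x3 uint8, red, green, blue), "intrinsics" (3x3 intrinsics, pixels), "k1" (the pictures are not rectified: a ray, as slopes to the right and down, at radius r is drawn at 1 + k1 r^2 times it, then the intrinsics apply), "pose" (4x4, takes a point from camera to world coordinates); the wrist camera has in their place "hand_eye" (4x4, takes a point from camera to tool coordinates, whose origin is the TCP and whose axes are the flange's). Camera axes: x right, y down, z forward; pixel columns grow to the right and rows downward; lengths in m; the calibration is good to about 2 mm. A picture is of the moment at which its call begins: read the wrist's pose just before it. There is no depth.
- bot.hand_in(): hands the job in; it is judged then, once.
Trained networks look in a picture, given as the dict that the camera call returned (one of the last four; its "shot" number tells which), for a name from the list of things; names that differ only in an ending like _2 or _b are one class to them, and where a whole thing is asked for, a point or a joint stands for the part that bears it (a point fixed in the world has none). Each returns a list of dicts, best first, with "confidence" (0 to 1); they miss things now and then, are a little off and sometimes report something else, mostly with a low value. They report only what shows in the picture. A call takes as long as a camera call.
- bot.look_for(picture, target): "point" ([x, y, z] in m, in world coordinates, good to about 4 mm: the middle of the surface that is visible of it).
The state is a dict: "t": time; "q": joint angles; "joint_vel": joint speeds; "joint_torque": joint torques, N m; "eef_pos": TCP position; "tool_rot": TCP orientation; "contact_force": force on the tool from outside, world axes, zero at the start; "torque": the same for the moment, N m; "gripper_width": opening from 0.0 (shut) to 1.0 (fully open); "grasp_force": force on a finger pad.
Only numpy, scipy, OpenCV 4.12 (cv2) and the standard library are available. Lean on these libraries where they do the work, as an engineer would, in place of code of your own. Each camera call takes 0.05 s, during which the arm holds its last target. There are 200 camera calls.

## Working session

There is one attempt and no reset: what is moved stays moved. The work goes in short steps, Python scripts to look and compute and a tool call to move; the robot and the scene stay as the last step left them, time stands still between calls to the robot, and variables do not carry over. Pictures are saved under pics/ and viewed, at most 10 in all, crops included, and the job is handed in when it is done.

Besides the shell and the picture viewer there is one more tool, called by a JSON object that holds its "api" and its "payload", one argument or row to a line. apply_moves: Moves the arm, as the interface text tells. Its arguments: {"type":"object","properties":{"deltas":{"type":"array","items":{"type":"array"}},"squeeze":{"type":"number"}},"required":["deltas"]}

```bash
mkdir -p pics; cat > h.py <<'E'
from station import bot
import numpy as np, cv2
def save(p,n): cv2.imwrite('pics/'+n,cv2.cvtColor(p['color'],cv2.COLOR_RGB2BGR))
E
python3 - <<'E'
from h import *
o=bot.get_obs(); print(o['t'],o['eef_pos'],o['tool_rot'],o['gripper_width'])
for n in ['scene','top']:
    p=bot.read_camera(n); save(p,n+'1.png'); print(n,p['pose'][:3,3].round(3) if hasattr(p['pose'],'shape') else p['pose'])
    for t in ['tag_a','pivot_a','bin_coasters','bin_fuses','bin_nuts','bin_feet','holder_a','rack']:
        for d in bot.look_for(p,t): print(t,np.round(d['point'],3),round(d['confidence'],2))
E
```

```text
0.0 [0.22796984 0.6346962  0.23033532] [-1.03267976e-04  1.71533046e-01  9.85177939e-01 -9.11540732e-04] 1.0012076247754131
scene [-0.257 -0.476  0.942]
tag_a [ 0.466 -0.253  0.072] 0.77
tag_a [ 0.445 -0.032  0.074] 0.77
tag_a [ 0.456 -0.126  0.076] 0.62
tag_a [ 0.47  -0.318  0.075] 0.59
pivot_a [ 0.471 -0.317  0.07 ] 0.98
pivot_a [ 0.461 -0.127  0.067] 0.9
pivot_a [ 0.45  -0.036  0.072] 0.83
pivot_a [ 0.463 -0.248  0.076] 0.56
bin_coasters [ 0.517 -0.053  0.049] 0.97
bin_fuses [ 0.541 -0.338  0.053] 0.96
bin_fuses [ 0.459 -0.127  0.07 ] 0.33
bin_nuts [ 0.54  -0.228  0.048] 0.77
bin_feet [ 0.551 -0.137  0.026] 0.81
holder_a [ 0.465 -0.251  0.074] 0.79
holder_a [ 0.472 -0.316  0.07 ] 0.78
holder_a [ 0.445 -0.037  0.072] 0.78
holder_a [ 0.459 -0.125  0.07 ] 0.6
rack [ 0.461 -0.205  0.02 ] 0.58
top [ 0.291 -0.079  1.345]
tag_a [ 0.475 -0.316  0.073] 0.74
tag_a [ 0.464 -0.253  0.077] 0.67
tag_a [ 0.45  -0.03   0.078] 0.62
tag_a [ 0.455 -0.124  0.081] 0.51
pivot_a [ 0.459 -0.129  0.076] 0.67
pivot_a [ 0.452 -0.041  0.074] 0.65
pivot_a [ 0.467 -0.241  0.072] 0.61
pivot_a [ 0.468 -0.32   0.075] 0.52
bin_coasters [ 0.513 -0.042  0.049] 0.88
bin_coasters [ 0.47  -0.317  0.076] 0.54
bin_fuses [ 0.529 -0.323  0.05 ] 0.68
bin_nuts [ 0.526 -0.231  0.04 ] 0.87
bin_nuts [ 0.467 -0.243  0.072] 0.65
bin_nuts [0.518 0.062 0.028] 0.39
bin_nuts [ 0.447 -0.028  0.074] 0.25
bin_feet [ 0.522 -0.138  0.025] 0.97
holder_a [ 0.472 -0.318  0.073] 0.76
holder_a [ 0.448 -0.036  0.072] 0.69
holder_a [ 0.457 -0.126  0.074] 0.57
holder_a [ 0.464 -0.246  0.068] 0.52
rack [ 0.48  -0.176  0.017] 0.7
```

```bash
python3 - <<'E'
import cv2
i=cv2.imread('pics/scene1.png'); t=cv2.imread('pics/top1.png')
import numpy as np
cv2.imwrite('pics/both.png',np.vstack([cv2.resize(i,(480,300)),cv2.resize(t,(480,300))]))
E
```

```text
(no output)
```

View pics/scene1.png

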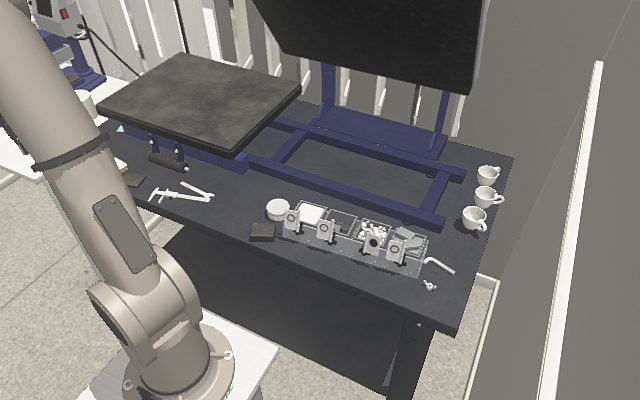

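View pics/top1.png

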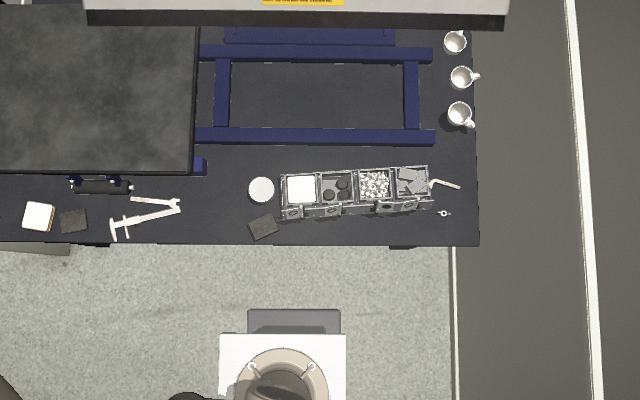

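Left to right: coasters (tag at 292,220, ring), feet (325,231, ring), nuts (373,242, disc) and fuses (396,253, apparently ring). So the coasters and fuses tags look wrong. I'll move over the rack to check from near.

{"api": "apply_moves", "payload": {
  "deltas": [
    [1,[-0.73,-0.76,-0.175],0],
    [1,[-0.73,-0.76,-0.175],0],
    [1,[-0.73,-0.76,-0.175],0],
    [1,[-0.73,-0.76,-0.175],0],
    [1,[-0.73,-0.76,-0.175],0],
    [1,[-0.73,-0.76,-0.175],0]
  ],
  "squeeze": 20
}}

```text
t: 1.5
eef_pos: [0.316, 0.4409, 0.2673]
tool_rot: [0.0, 0.174, 0.985, 0.001]
contact_force: [-0.7, 0.5, -0.5]
gripper_width: 0.004
grasp_force: 0.0
```

{"api": "apply_moves", "payload": {
  "deltas": [
    [1,[-0.73,-0.76,-0.175],0],
    [1,[-0.73,-0.76,-0.175],0],
    [1,[-0.73,-0.76,-0.175],0],
    [1,[-0.73,-0.76,-0.175],0],
    [1,[-0.73,-0.76,-0.175],0],
    [1,[-0.73,-0.76,-0.175],0]
  ]
}}

```text
t: 2.1
eef_pos: [0.4011, 0.2502, 0.3018]
tool_rot: [0.0, 0.173, 0.985, 0.001]
contact_force: [-0.3, 0.2, -0.5]
gripper_width: -0.002
grasp_force: 0.0
```

{"api": "apply_moves", "payload": {
  "deltas": [
    [1,[-0.46,-0.98,0],0],
    [1,[-0.46,-0.98,0],0],
    [1,[-0.46,-0.98,0],0],
    [1,[-0.46,-0.98,0],0],
    [1,[-0.46,-0.98,0],0],
    [1,[-0.46,-0.98,0],0]
  ]
}}

```text
t: 2.7
eef_pos: [0.421, 0.035, 0.3013]
tool_rot: [0.0, 0.172, 0.985, 0.0]
contact_force: [-0.9, -0.3, -0.2]
gripper_width: -0.001
grasp_force: 0.0
```

{"api": "apply_moves", "payload": {
  "deltas": [
    [1,[-0.46,-0.98,0],-0.067],
    [1,[-0.46,-0.98,0],-0.067],
    [1,[-0.46,-0.98,0],-0.067],
    [1,[-0.46,-0.98,0],-0.067],
    [1,[-0.46,-0.98,0],-0.067],
    [1,[-0.46,-0.98,0],-0.067],
    [1,[-0.46,-0.98,0],-0.067]
  ]
}}

```text
t: 3.4
eef_pos: [0.4424, -0.1785, 0.3009]
tool_rot: [-0.0, -0.039, 0.999, -0.0]
contact_force: [-0.0, 0.8, -0.7]
gripper_width: 0.002
grasp_force: 0.0
```

```bash
python3 - <<'E'
from h import *
o=bot.get_obs(); p=bot.read_camera('wrist'); save(p,'w1.png')
print(np.round(p['hand_eye'],3))
ps={'w':p}
for n in ['scene','top']: ps[n]=bot.read_camera(n)
s=ps['scene']; cv2.imwrite('pics/crop.png',cv2.cvtColor(cv2.resize(s['color'][180:300,240:450],None,fx=3.5,fy=3.5,interpolation=cv2.INTER_CUBIC),cv2.COLOR_RGB2BGR))
for n,p in ps.items():
  for t in ['pivot_a','tag_a','bin_feet','bin_nuts','bin_fuses','bin_coasters']:
    for d in bot.look_for(p,t): print(n,t,np.round(d['point'],3),round(d['confidence'],2))
E
```

```text
[[ 0.001 -0.95  -0.311  0.082]
 [ 1.     0.     0.001  0.001]
 [-0.001 -0.311  0.95  -0.143]
 [ 0.     0.     0.     1.   ]]
w pivot_a [ 0.454 -0.123  0.075] 0.92
w pivot_a [ 0.474 -0.319  0.08 ] 0.91
w pivot_a [ 0.465 -0.248  0.072] 0.88
w pivot_a [ 0.452 -0.037  0.072] 0.75
w pivot_a [ 0.532 -0.132  0.024] 0.7
w tag_a [ 0.464 -0.248  0.08 ] 0.96
w tag_a [ 0.456 -0.124  0.082] 0.73
w tag_a [ 0.469 -0.314  0.083] 0.69
w bin_feet [ 0.532 -0.13   0.025] 0.66
w bin_nuts [ 0.531 -0.23   0.041] 0.61
w bin_fuses [ 0.532 -0.314  0.052] 0.94
w bin_fuses [0.415 0.045 0.024] 0.66
w bin_coasters [ 0.514 -0.049  0.045] 0.56
w bin_coasters [ 0.45  -0.036  0.072] 0.48
w bin_coasters [ 0.463 -0.244  0.077] 0.31
scene pivot_a [ 0.471 -0.316  0.074] 0.92
scene pivot_a [ 0.458 -0.129  0.072] 0.8
scene pivot_a [ 0.448 -0.038  0.073] 0.77
scene pivot_a [ 0.466 -0.246  0.074] 0.69
scene tag_a [ 0.47  -0.318  0.072] 0.83
scene tag_a [ 0.45  -0.033  0.077] 0.72
scene tag_a [ 0.455 -0.123  0.078] 0.6
scene tag_a [ 0.468 -0.248  0.076] 0.54
scene bin_feet [ 0.549 -0.137  0.028] 0.73
scene bin_nuts [ 0.537 -0.228  0.046] 0.78
scene bin_fuses [ 0.542 -0.335  0.056] 0.9
scene bin_coasters [ 0.52  -0.052  0.049] 0.9
top pivot_a [ 0.453 -0.039  0.074] 0.69
top pivot_a [ 0.455 -0.122  0.08 ] 0.53
top pivot_a [ 0.474 -0.328  0.069] 0.42
top tag_a [ 0.474 -0.33   0.076] 0.52
top tag_a [ 0.449 -0.03   0.078] 0.52
top bin_feet [ 0.534 -0.122  0.023] 0.59
top bin_feet [ 0.47  -0.33   0.072] 0.51
top bin_fuses [ 0.519 -0.359  0.05 ] 0.84
top bin_coasters [ 0.542 -0.412  0.01 ] 0.59
top bin_coasters [ 0.514 -0.043  0.047] 0.58
```

View pics/w1.png

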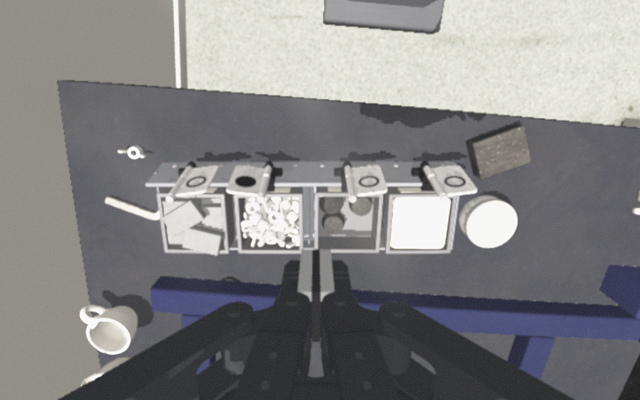

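View pics/crop.png

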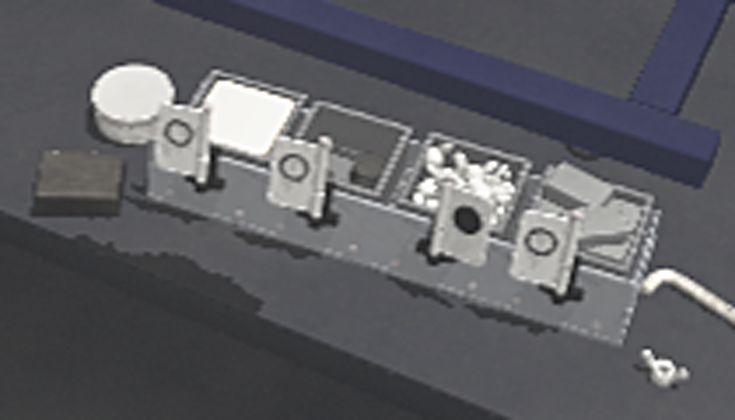

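Confirmed: coasters and fuses show rings (wrong), feet ring and nuts disc are right. In the wrist picture the pin tops lie about at (443,192), (355,197), (263,192) and (175,195). I'll intersect those rays with z = 0.108 and fit the rack to them.

```bash
cat >> h.py <<'E'
from scipy.spatial.transform import Rotation as R
def rays(p,o,uv):
    K=p['intrinsics']; D=np.array([p['k1'],0,0,0.])
    n=cv2.undistortPoints(np.float64(uv).reshape(-1,1,2),np.float64(K),D)[:,0]
    T=np.eye(4); w,x,y,z=o['tool_rot']; T[:3,:3]=R.from_quat([x,y,z,w]).as_matrix(); T[:3,3]=o['eef_pos']
    M=T@np.array(p['hand_eye']); d=np.c_[n,np.ones(len(n))]@M[:3,:3].T
    return M[:3,3],d
def atz(p,o,uv,z):
    c,d=rays(p,o,uv); return c+d*((z-c[2])/d[:,2])[:,None]
E
python3 - <<'E'
from h import *
o=bot.get_obs(); p=bot.read_camera('wrist')
c=p['color'][150:210,140:490]
cv2.imwrite('pics/w2.png',cv2.cvtColor(np.vstack([cv2.resize(c[:,:180],None,fx=4.4,fy=4.4),cv2.resize(c[:,170:],None,fx=4.4,fy=4.4)]),cv2.COLOR_RGB2BGR))
print(atz(p,o,[(443,192),(355,197),(263,192),(175,195)],.108).round(4))
E
```

```text
[[ 0.4511 -0.047   0.108 ]
 [ 0.4634 -0.1371  0.108 ]
 [ 0.4653 -0.2321  0.108 ]
 [ 0.4755 -0.3231  0.108 ]]
```

View pics/w2.png

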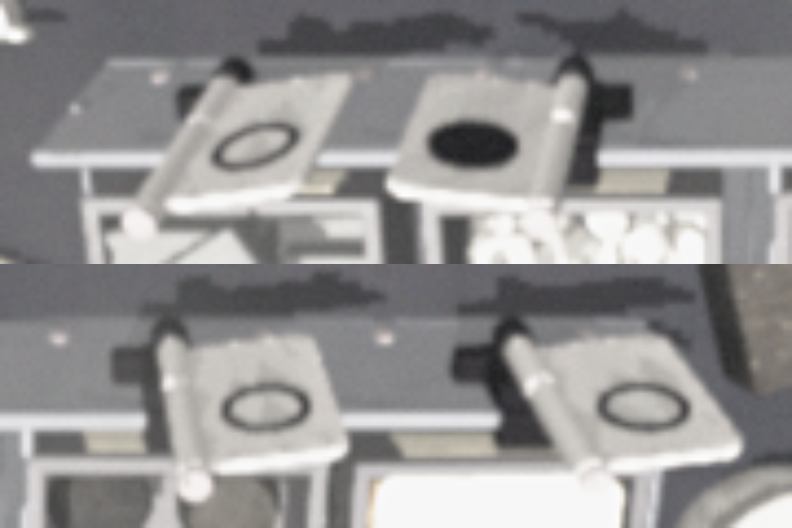

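```bash
python3 - <<'E'
from h import *
o=bot.get_obs(); p=bot.read_camera('wrist')
print(o['eef_pos'],atz(p,o,[(445,198),(354.5,200.2),(171,200)],.108).round(4))
E
```

```text
[ 0.4408644  -0.18069038  0.30128149] [[ 0.4573 -0.0437  0.108 ]
 [ 0.4669 -0.1373  0.108 ]
 [ 0.4813 -0.3276  0.108 ]]
```

{"api": "apply_moves", "payload": {
  "deltas": [
    [1,[-0.27,-0.61,0.3],0],
    [1,[-0.27,-0.61,0.3],0],
    [1,[-0.27,-0.61,0.3],0],
    [1,[-0.27,-0.61,0.7],0],
    [1,[-0.27,-0.61,0.7],0],
    [1,[-0.27,-0.61,0.7],0],
    [1,[-0.27,-0.61,0.7],0]
  ]
}}

```text
t: 5.25
eef_pos: [0.5041, -0.2984, 0.1618]
tool_rot: [-0.0, -0.038, 0.999, -0.0]
contact_force: [-0.1, -0.7, 1.7]
gripper_width: -0.003
grasp_force: 0.0
```

{"api": "apply_moves", "payload": {
  "deltas": [
    [1,[0,0,0.15],0],
    [1,[0,0,0.28],0],
    [1,[0,0,0.37],0],
    [1,[0,0,0.41],0],
    [1,[0,0,0.41],0],
    [1,[0,0,0.41],0]
  ]
}}

```text
t: 5.85
eef_pos: [0.5052, -0.2987, 0.0811]
tool_rot: [0.001, -0.038, 0.999, -0.001]
contact_force: [-0.3, -0.3, 0.4]
gripper_width: -0.001
grasp_force: 0.0
```

```bash
python3 - <<'E'
from h import *
p=bot.read_camera('wrist'); save(p,'w3.png')
E
```

```text
(no output)
```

View pics/w3.png

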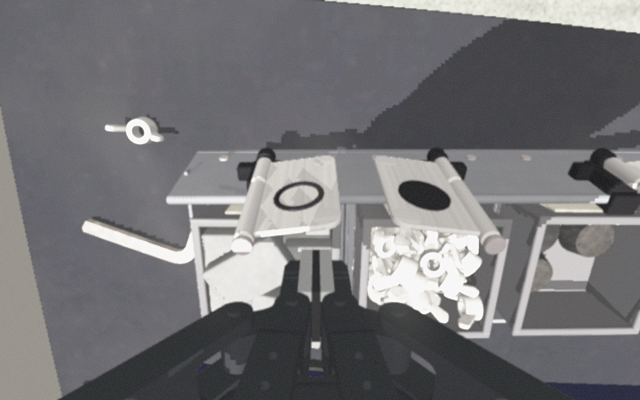

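The fingertip (316,250) stands behind the tag (255–340), with the pin top at (243,243). I'll sweep it forward and over to the right.

{"api": "apply_moves", "payload": {
  "deltas": [
    [1,[0.05,0,0],0],
    [1,[0.09,0,0],0],
    [1,[0.13,0,0],0],
    [1,[0.16,-0.005,0],0],
    [1,[0.19,-0.01,0],0],
    [1,[0.22,-0.025,0],0],
    [1,[0.25,-0.04,0],0],
    [1,[0.26,-0.06,0],0],
    [1,[0.26,-0.09,0],0],
    [1,[0.26,-0.12,0],0],
    [1,[0.26,-0.15,0],0],
    [1,[0.26,-0.15,0],0]
  ]
}}

```text
t: 7.1
eef_pos: [0.4546, -0.3333, 0.0794]
tool_rot: [0.0, -0.038, 0.999, -0.001]
contact_force: [-0.4, -0.3, -0.9]
gripper_width: -0.0
grasp_force: 0.0
```

```bash
python3 - <<'E'
from h import *
o=bot.get_obs();print(o['eef_pos'],o['contact_force'])
p=bot.read_camera('wrist'); save(p,'w4.png')
E
```

```text
[ 0.4545941  -0.33332965  0.07939533] [-0.37019932 -0.27962898 -0.92476676]
```

View pics/w4.png

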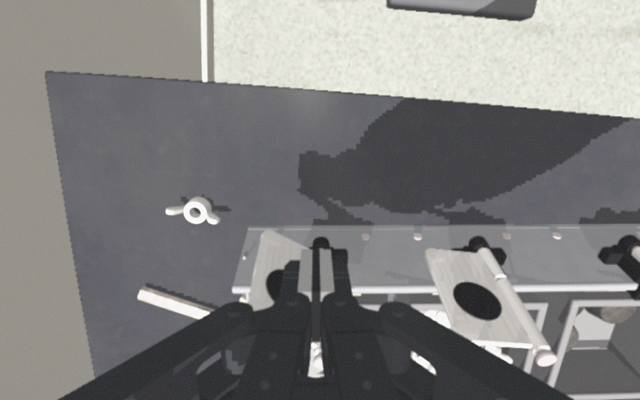

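Tag d has swung over and shows its disc. Next I'll lift and go to tag a.

{"api": "apply_moves", "payload": {
  "deltas": [
    [1,[0,0,-0.25],0],
    [1,[0,0,-0.43],0],
    [1,[-0.05,0.1,-0.43],0],
    [1,[-0.1,0.3,-0.43],0],
    [1,[-0.15,0.55,-0.43],0],
    [1,[-0.2,0.8,-0.43],0],
    [1,[-0.25,0.98,-0.43],0],
    [1,[-0.25,0.98,-0.43],0]
  ]
}}

```text
t: 7.95
eef_pos: [0.4907, -0.1259, 0.1648]
tool_rot: [-0.0, -0.043, 0.999, 0.001]
contact_force: [1.1, 0.7, -0.1]
gripper_width: 0.002
grasp_force: 0.0
```

{"api": "apply_moves", "payload": {
  "deltas": [
    [1,[0,0.2,0],0],
    [1,[0,0.4,0],0],
    [1,[0,0.6,0],0],
    [1,[0,0.6,0],0],
    [1,[0,0.6,0],0]
  ]
}}

```text
t: 8.45
eef_pos: [0.4802, -0.0127, 0.1653]
tool_rot: [-0.0, -0.039, 0.999, -0.0]
contact_force: [-0.2, -0.6, 0.2]
gripper_width: 0.001
grasp_force: 0.0
```

{"api": "apply_moves", "payload": {
  "deltas": [
    [1,[0,-0.01,0.15],0],
    [1,[0,-0.01,0.28],0],
    [1,[0,-0.01,0.38],0],
    [1,[0,-0.01,0.425],0],
    [1,[0,-0.01,0.425],0],
    [1,[0,-0.01,0.425],0]
  ]
}}

```text
t: 9.05
eef_pos: [0.4809, -0.0161, 0.0809]
tool_rot: [0.0, -0.037, 0.999, -0.0]
contact_force: [0.6, 0.0, 0.0]
gripper_width: 0.001
grasp_force: 0.0
```

```bash
python3 - <<'E'
from h import *
p=bot.read_camera('wrist'); save(p,'w5.png')
E
```

```text
(no output)
```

View pics/w5.png

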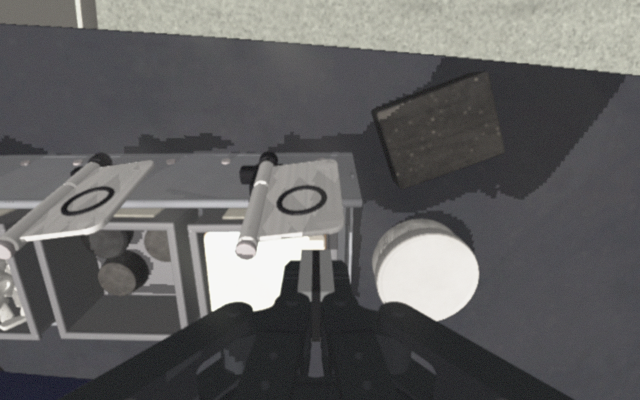

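Same geometry as for tag d: fingertip at (316,250), pin top at (246,248). I'll repeat the sweep, then lift.

{"api": "apply_moves", "payload": {
  "deltas": [
    [1,[0.05,0,0],0],
    [1,[0.09,0,0],0],
    [1,[0.13,0,0],0],
    [1,[0.16,-0.005,0],0],
    [1,[0.19,-0.01,0],0],
    [1,[0.22,-0.025,0],0],
    [1,[0.25,-0.04,0],0],
    [1,[0.26,-0.06,0],0],
    [1,[0.26,-0.09,0],0],
    [1,[0.26,-0.12,0],0],
    [1,[0.26,-0.15,0],0],
    [1,[0.26,-0.15,0],0]
  ]
}}

```text
t: 10.3
eef_pos: [0.4311, -0.0501, 0.0804]
tool_rot: [0.0, -0.037, 0.999, -0.0]
contact_force: [-0.0, 0.3, 0.4]
gripper_width: -0.007
grasp_force: 0.0
```

{"api": "apply_moves", "payload": {
  "deltas": [
    [1,[0,0,-0.25],0],
    [1,[0,0,-0.45],0],
    [1,[0,0,-0.7],0],
    [1,[0,-0.2,-0.98],0],
    [1,[0,-0.5,-0.98],0],
    [1,[0,-0.65,-0.98],0],
    [1,[0,-0.65,-0.98],0],
    [1,[0,-0.65,-0.98],0],
    [1,[0,-0.65,-0.98],0]
  ]
}}

```text
t: 11.2
eef_pos: [0.4405, -0.1775, 0.2758]
tool_rot: [-0.001, -0.039, 0.999, 0.0]
contact_force: [0.7, -0.1, -0.5]
gripper_width: -0.001
grasp_force: 0.0
```

```bash
python3 - <<'E'
from h import *
o=bot.get_obs();print(o['eef_pos'],o['contact_force'],np.abs(o['joint_vel']).max())
p=bot.read_camera('wrist'); save(p,'w6.png')
E
```

```text
[ 0.44053372 -0.17746592  0.27576549] [ 0.67464131 -0.11373    -0.54766946] 0.015807768429709337
```

View pics/w6.png

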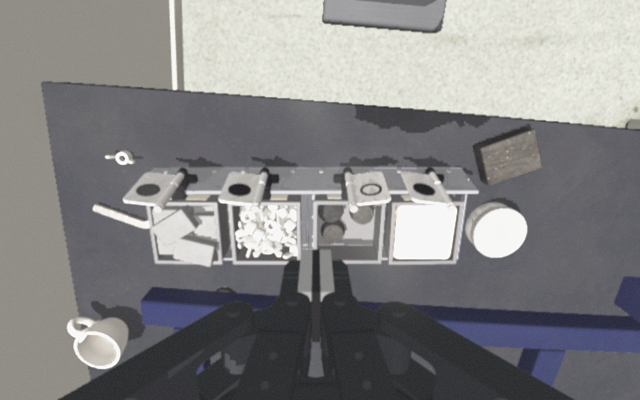

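The picture shows discs at fuses (148,189), nuts (240,188) and coasters (424,189), and the ring at feet (371,189). Everything else looks undisturbed, so I'll hand in.

```bash
python3 -c "
from station import bot
print(bot.hand_in())"
```

```text
the job is handed in; nothing more can be done
None
```

I swung the coasters and fuses tags to the right; in the last picture the three full bins show discs and the feet bin shows its ring, nothing else looks moved, and the job is handed in (no verdict was returned).

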